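# Lock the tilting specimen table with its cross pin

## Task

Lock the tilting specimen table: stand the locking pin in the guide bush on top of the bearing block, swing the handle gently until the pin catches in the hidden cross-hole of the shaft, then push the pin through until its head sits fully home on the bush, and let go. Never force the handle once the pin has caught, nor the pin while the hole is not under it, and leave the other things on the bench where they are.

Things in the scene. Friction and masses are not known exactly. Their poses are not given: they have to be found in the camera images.
- bearing_block: Aluminium bearing block, bolted down: base plate 84 x 72 x 8 mm (x, y, z), closed housing 58 x 60 mm up to 76 mm height, on it a square steel guide bush 30 x 30 mm with its flat top 94 mm above the bench. Origin: bench level, straight under the bush's hole; z up. Its y axis is parallel to the shaft.
- bush_mouth (a point): Centre of the upright guide hole at the bush's top face, 94 mm above the bench. The hole is 13 mm wide with a 2.5 mm chamfer at its mouth and ends just above the shaft.
- shaft_axis (a point): Point on the shaft's level axis under the bush, 47 mm above the bench. Inside the housing the shaft is 40 mm thick (top at 67 mm), with one cross-hole, 15 mm wide, right through it, out of sight. No pose shows its angle: the handle is clamped on at an unknown angle. It is in line with the bush at one handle angle between -0.2 and +0.5 rad. Two spring balls in it stop a pin that falls in.
- tilt_handle: The part that turns. Origin on the shaft axis under the bush, y along the shaft, z from the shaft toward the cross bar. Angle 0: z upright; positive: bar leans to the block's +x; stops at -1.05 and +1.05 rad. Starts at -0.85 to -0.55 and stays where it is left. On the block's +y side a lever (y 43 to 53 mm) carries the cross bar; on the -y side it carries the specimen table.
- handle_bar (a point): Point on the cross bar's axis to push or straddle from above: 65 mm from the shaft axis, y 100 mm. Round steel bar 14 mm thick, parallel to the shaft, free from y 53 to 130 mm. It takes 1 to 6 N to turn. Turned slowly (0.5 rad/s or less) with the pin standing in the bush, the pin drops in and blocks it with 0.1 rad play either way: the push rises steeply; over 20 N is too much.
- table_centre (a point): Centre of the top of the small aluminium specimen table, 70 x 66 x 5 mm, that tilts with the handle (y -50 to -116 mm of the block).
- lock_pin: Loose steel pin, about 120 g, upright in its holder: shank 12 mm thick, 82 mm long, tip chamfered 1.6 mm; above it a knurled round head 20 mm thick, 24 mm high. Origin: centre of the tip's end face; z toward the head. Tip height in the bush: 67 mm standing on the shaft, about 52 mm caught in the cross-hole, 12 mm home. Its weight does not pass the spring balls: push with 5 to 15 N.
- pin_head (a point): Centre of the pin's head, 94 mm from the tip, 12 mm below the head's flat top.
- pin_holder: Grey plastic block 56 x 56 x 46 mm, fixed, with one upright hole, 14 mm wide and 40 mm deep, in which the pin stands loosely at the start. Origin: centre of its underside.
- canister: Bystander: screw-top canister, 38 mm thick, 57 mm high, standing behind the block; origin at the centre of its underside.
- eyepiece: Bystander: black spare eyepiece, 35 mm thick, 51 mm high, standing behind the block; origin at the centre of its underside.
- blower: Bystander: black rubber bulb blower, 46 mm thick, 95 mm high, standing left of the holder; origin at the centre of its underside.
Things that resemble listed ones, but are neither listed nor needed, are in the scene too. Of the things shaped like the lock_pin, the steel one is meant.

How it is judged:
On the way:
1. the pin stands in the guide bush (horizontal distance between lock_pin and bush_mouth below 0.006 m and z of lock_pin in the frame of bearing_block below 0.086 m), for 0.1 s.
At the end, for the whole second after the job is handed in: The pin is upright in the bush and through the shaft, its head within 3 mm of the bush's top face, its tip within 5 mm of the bush's axis (seen from above), tilted less than 0.1 rad; pin and handle are at rest (z of lock_pin in the frame of bearing_block below 0.015 m and horizontal distance between lock_pin and bush_mouth below 0.005 m and angle between the z axis of lock_pin and the z axis of bearing_block, either way round below 0.1 rad and linear speed of lock_pin below 0.02 m/s and angular speed of tilt_handle below 0.1 rad/s); the robot touches nothing.
It fails at once if the handle or the pin is forced: the pin and the shaft press on each other with more than 80 N (about 20 N at the bar) (contact force between lock_pin and tilt_handle above 80 N).
It fails at once if a bystander is moved more than 3 cm (distance of any of canister, eyepiece, blower from where it was at the start of the episode above 0.03 m).
It also fails if it takes over 72 s, if anything falls off the work surface, if the arm or the gripper's body presses on something with over 40 N, if the wrist force passes 120 N, or if a joint passes its speed limit or range.

## Robot

A 6-joint arm with a two-finger parallel gripper is mounted at the origin on a cart in front of the work surface, level with it; the furniture and walls round the work are solid. World frame = base frame: x ahead of the robot, y to its left, z up, the work surface at z = 0. Lengths are in m, angles in rad, forces in N, time in s.
With the tool pointing down it reaches from about 0.25 to 0.85 m from the base axis. Payload 12.5 kg.
Tool frame: the origin (TCP) lies on the centre line of the jaws, within the pads' length; the fingertips stand 22 mm ahead of it and the grasp point (between the pads) lies 3 mm ahead of it; z points along the fingers, y is the direction in which the jaws open and shut (so a half turn about z gives the same grasp; the last joint's range is limited). The gripper opens to 93 mm and grips with 3 to 60 N. Pads are 15 mm wide; open, the fingers measure 128 mm over their backs; the gripper's body (75 mm by 188 mm) begins 65 mm behind the grasp point.
Start: joints at [1.203, 0.351, 1.652, -0, 1.139, -0.085], TCP at [0.153, 0.528, 0.241] pointing down, gripper open.
Joint ranges: [-2.75, 2.75], [-0.79, 2.1], [0.01, 2.65], [-1.57, 4.71], [0.07, 3.14], [-2.87, 2.87]. Speed limits (rad/s): [2.22, 2.22, 2.79, 3.14, 3.14, 3.14].

## Interface

Orientations are given as a rotation vector (axis times angle).
In Python, from rig import robot, optics gives the robot as it stands.
- The arm moves only by the shell command python3 -m pendant 'ROWS'. ROWS is text: rows parted by semicolons, each of 5 numbers parted by spaces: the shift along the tool's x, y, z in mm, then the turn about the tool's z in degrees, then the finger opening in mm, from 0 to 93. A call has 1 to 20 rows; each row is the pose to reach, as a shift and turn from the pose commanded when the call began, along the tool's axes at that moment; what a row does not reach only later rows make up. A row lasts 1/10 s, in which the tool goes at most 50 mm and 8.59 degrees, less where a joint would pass 70% of its speed; a pose out of reach is approached as far as the arm can. A call with a gripper value outside its range is refused whole. The fingers move at their own pace and stop on an object; the grip force is fixed at half the most. Time passes only in rows, so rows that repeat a pose let the fingers close. It gives the time, the measured TCP pose, the force and the opening at its end, in the units of the state.
- robot.get_obs(): the state, without advancing time (a new reading comes with each control period).
- optics.camera(name): name is "side" or "top"; returns (picture, depth): 400x640x3 uint8, blue, green, red; 400x640 float32, m along the optical axis (not along the pixel's ray), 0 where there is no reading.
- optics.get_calibration(name): a dict with "vertical_fov" (degrees; the focal length in pixels is half the picture's height over the tangent of half this angle, whatever the lens; pixels are square), "cx", "cy" (the principal point, pixels), "view" (4x4, takes a point from world to camera coordinates). Camera axes: x right, y down, z forward; pixel columns grow to the right and rows downward; lengths in m; the calibration is good to about 2 mm. A picture is of the moment at which its call begins. get_calibration takes no time and is no camera call.
- robot.sign_off(): hands the job in, once; it reports no verdict.
The state is a dict: "t": time; "joint_positions": joint angles; "dq": joint speeds; "joint_efforts": joint torques, N m; "tcp_pos": TCP position; "ee_rot": TCP orientation; "ft_force": force on the tool from outside, world axes, zero at the start; "ft_torque": the same for the moment, N m; "grip_width": finger opening in m.
Only numpy, scipy, OpenCV 4.12 (cv2) and the standard library are available. Lean on these libraries where they do the work, as an engineer would, in place of code of your own. Each camera call takes 0.05 s, during which the arm holds its last target.

## Working session

There is one attempt and no reset: what is moved stays moved. The work goes in short steps, Python scripts to look and compute and a shell command to move; the robot and the scene stay as the last step left them, time stands still between calls to the robot, and variables do not carry over. Pictures are saved under pics/ and viewed, and the job is handed in when it is done.

```bash
ls; mkdir -p pics
cat > h.py <<'E'
import numpy as np, cv2
from rig import robot, optics
def cal(n):
    c=optics.get_calibration(n); f=200/np.tan(np.radians(c["vertical_fov"])/2)
    return f,c["cx"],c["cy"],np.array(c["view"])
def ray(n,u,v):
    f,cx,cy,V=cal(n); R=V[:3,:3]; t=V[:3,3]
    return -R.T@t, R.T@np.array([(u-cx)/f,(v-cy)/f,1.0])
def onz(n,u,v,z):
    o,d=ray(n,u,v); return o+d*(z-o[2])/d[2]
def proj(n,p):
    f,cx,cy,V=cal(n); q=V[:3,:3]@np.array(p)+V[:3,3]
    return np.array([cx+f*q[0]/q[2],cy+f*q[1]/q[2]])
def dep(n,u,v,D):
    o,d=ray(n,u,v); return o+d*D[int(round(v)),int(round(u))]
def cloud(n,D):
    f,cx,cy,V=cal(n); v,u=np.mgrid[:400,:640]
    q=np.stack([(u-cx)/f*D,(v-cy)/f*D,D],-1)-V[:3,3]
    return q@V[:3,:3]
E
python3 - <<'E'
from h import *
for n in("top","side"):
    im,D=optics.camera(n); cv2.imwrite(f"pics/{n}0.png",im); np.save(f"{n}0.npy",D)
    f,cx,cy,V=cal(n); print(n,f,cx,cy,"\n",V.round(3), "pos",(-V[:3,:3].T@V[:3,3]).round(3), (D==0).mean())
o=robot.get_obs(); print(o)
E
```

```text
pics
top 418.16332027277497 320.08742669366654 199.2998281312892 
 [[-0.005 -1.    -0.009  0.199]
 [-0.993  0.006 -0.116  0.582]
 [ 0.116  0.009 -0.993  1.201]
 [ 0.     0.     0.     1.   ]] pos [0.439 0.185 1.263] 0.00380859375
side 472.25343730522246 324.2135545740266 198.5317623383469 
 [[-0.379 -0.925  0.017  0.387]
 [-0.352  0.127 -0.927  0.286]
 [ 0.856 -0.358 -0.374  0.805]
 [ 0.     0.     0.     1.   ]] pos [-0.442  0.61   0.56 ] 0.00400390625
{'t': 0.1, 'joint_positions': array([ 1.20339012e+00,  3.51185871e-01,  1.65232491e+00, -1.08301134e-05,
        1.13908852e+00, -8.45863827e-02]), 'dq': array([ 4.78665786e-04, -8.03775045e-04, -1.81786652e-03, -1.75460885e-05,
       -6.74553291e-05,  7.59278511e-04]), 'joint_efforts': array([ 2.09935570e-03, -4.98027313e+01, -2.85703987e+01,  7.00997282e-02,
        2.39187473e-02, -4.98876750e-05]), 'tcp_pos': array([0.15335915, 0.52790623, 0.2401667 ]), 'ee_rot': array([-4.42735664e-01, -3.11002092e+00,  1.54439372e-03]), 'ft_force': array([-0.4742788 ,  0.23336329, -0.0821654 ]), 'ft_torque': array([-0.07486237, -0.04118025, -0.02419337]), 'grip_width': 0.09291142113940033}
```

View pics/top0.png

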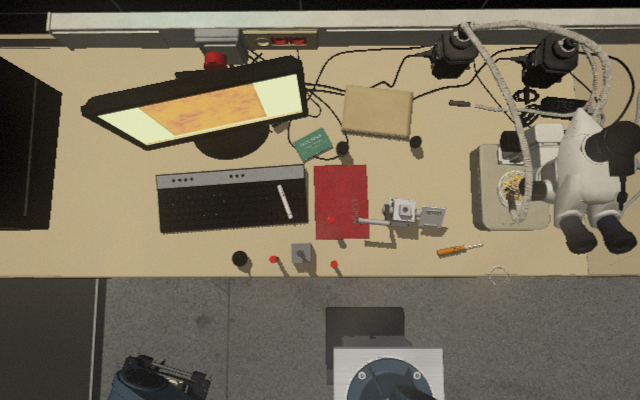

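View pics/side0.png

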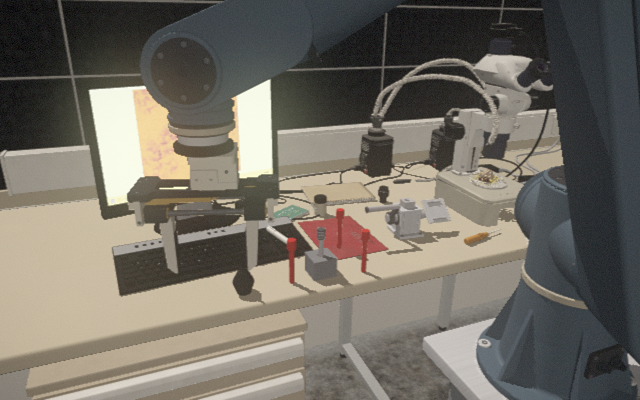

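The top view shows the block with its bush at about (403,210), the bar to its left at about (375,221) and the table at (433,216). The grey holder with the pin is at (302,253). Three red pin-shaped things stand at (273,259), (334,264) and (331,219), and the blower is at (239,258). The steel pin in the grey holder fits the description, so I'll enlarge both views to confirm it.

Run:
```python
import cv2,numpy as np
a=cv2.imread("pics/top0.png")[185:285,225:465]; cv2.imwrite("pics/tc.png",cv2.resize(a,None,fx=3.3,fy=3.3,interpolation=cv2.INTER_CUBIC))
b=cv2.imread("pics/side0.png")[180:300,225:465]; cv2.imwrite("pics/sc.png",cv2.resize(b,None,fx=3.3,fy=3.3,interpolation=cv2.INTER_CUBIC))
```

```text
(no output)
```

View pics/tc.png

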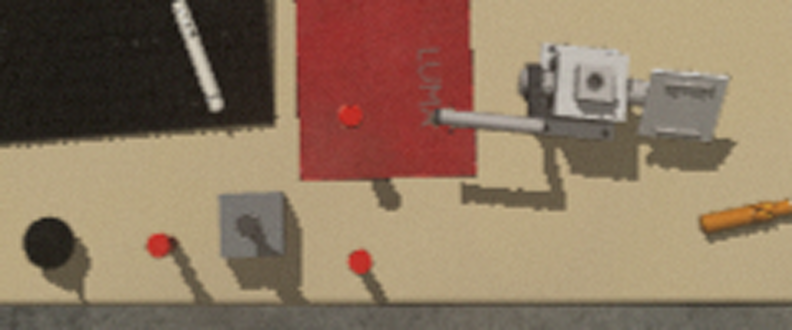

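View pics/sc.png

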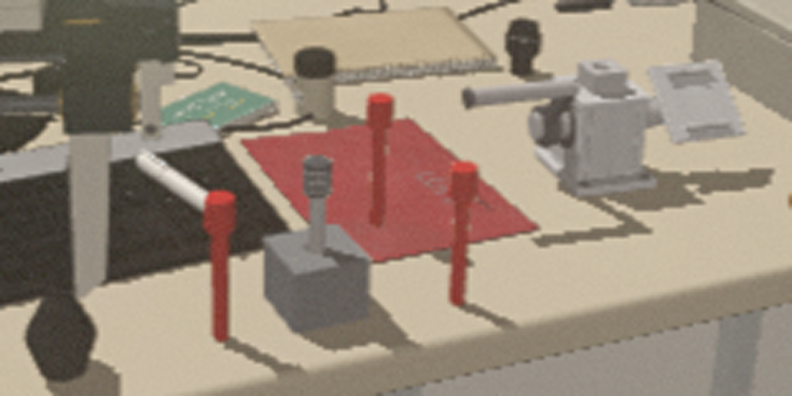

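The enlarged crops confirm it. The only steel pin stands in the grey holder, with its head at top (300,253) and side (321,235). The others are red and stand free. Next I'll measure the positions.

Run:
```python
from h import *
D=np.load("top0.npy"); P=cloud("top",D)
im=cv2.imread("pics/top0.png")
def blob(n,D,im,z0,z1,box):
    P=cloud(n,D); m=(P[...,2]>z0)&(P[...,2]<z1)
    M=np.zeros(m.shape,np.uint8); u0,u1,v0,v1=box; M[v0:v1,u0:u1]=m[v0:v1,u0:u1]
    return M,P
for nm,z0,z1,box in [("bush",.085,.105,(385,420,190,230)),("housing",.068,.082,(380,420,190,235)),("holder",.038,.054,(285,320,238,275)),("pinhead",.09,.13,(285,320,238,275)),("bar",.03,.09,(350,390,205,240)),("table",.01,.12,(419,450,200,240))]:
    M,P=blob("top",D,im,z0,z1,box); q=P[M>0]
    vv,uu=np.nonzero(M)
    if len(q)==0: print(nm,0); continue
    r=cv2.minAreaRect((q[:,:2]*1000).astype(np.float32))
    print(nm,len(q),"med",np.median(q,0).round(4),"px",uu.mean().round(1),vv.mean().round(1),"rect",np.round(r[0],1),np.round(r[1],1),round(r[2],1))
print("bench z",np.median(P[240:250,340:360,2]))
```

```text
bush 141 med [ 0.5394 -0.0372  0.0915] px 401.0 212.7 rect [534.1 -20.9] [36.  91.9] 24.9
housing 333 med [ 0.5411 -0.0385  0.0738] px 403.1 210.9 rect [546.5 -32.5] [83.3 58.3] 84.8
holder 325 med [0.4262 0.249  0.0437] px 301.4 252.8 rect [427.5 250.7] [54.8 55.1] 0.0
pinhead 45 med [0.4269 0.2511 0.1095] px 300.0 253.0 rect [426.8 251.2] [16.7 16.5] 88.9
bar 86 med [0.5451 0.0067 0.0611] px 386.2 211.2 rect [542.2   5. ] [41.7 17.9] 1.2
table 495 med [ 0.5298 -0.1241  0.0587] px 431.4 216.4 rect [ 528.2 -123.6] [70.7 55.8] 84.2
bench z -0.0025835838537482322
```

Run:
```python
from h import *
im=cv2.imread("pics/top0.png"); s=cv2.imread("pics/side0.png")
a=cv2.resize(im[195:225,385:425],None,fx=10,fy=10,interpolation=cv2.INTER_CUBIC)
b=cv2.resize(s[190:225,380:425],None,fx=10,fy=10,interpolation=cv2.INTER_CUBIC)
W=np.zeros((350,860,3),np.uint8); W[:300,:400]=a; W[:350,405:855]=b; cv2.imwrite("pics/bush.png",W[:, :800])
g=cv2.cvtColor(im,cv2.COLOR_BGR2GRAY); print(g[202:220,394:418])
```

```text
[[153 190 191 192 190 192 190 190 188 188 188 192 189 187 186 186 190 189
  186 187 188 181 168 173]
 [147 188 188 191 189 186 185 185 190 189 191 187 188 188 189 189 189 186
  188 186 188 182 169 168]
 [145 188 189 187 188 173 162 178 179 181 182 184 184 184 183 186 183 187
  189 188 183 178 169 170]
 [148 188 187 188 184 153 131 171 170 173 170 172 173 170 171 168 177 182
  186 190 185 176 169 170]
 [154 188 184 185 172 130 130 172 169 166 156 155 159 163 170 170 172 180
  189 187 186 175 171 171]
 [159 187 188 190 174 137 138 174 169 150 110  97 120 148 167 169 170 175
  184 190 184 172 164 168]
 [164 186 186 188 175 134 135 174 157 114  76  65  82 120 158 169 159 162
  191 188 180 154 145 169]
 [171 182 184 186 169 132 134 171 141  90  80  77  65 100 153 173 155 165
  191 192 167 113 119 154]
 [175 186 187 186 167 123 141 169 148 101  85  84  77 107 150 167 157 160
  190 187 164 115 125 169]
 [175 188 187 190 170 130 146 170 157 119 103  96 106 141 162 169 150 151
  184 186 160 101 131 172]
 [178 190 191 188 170 132 144 168 165 154 134 126 148 167 171 169 152 151
  187 186 163 115 134 167]
 [187 189 190 190 158 121 149 171 171 171 170 166 168 173 170 169 150 154
  188 188 165 129 152 155]
 [188 187 188 188 163 121 144 159 159 161 160 167 166 168 169 170 150 144
  185 190 166 117 127 133]
 [188 185 190 190 173 120  88  90  87  95 110 119 130 130 141 157 135 103
  145 188 160 100 100 108]
 [188 190 190 191 193 162 102 103 105 101  99  95  97  93  85  88  93 104
  147 190 157  81  89  96]
 [191 194 188 191 193 170 120 104 103 102 104 103 106 102 104 105 104 115
  160 189 157  88 113 145]
 [191 189 190 186 191 191 164 118 103 105 102 101 104 103 104 104 106 150
  193 191 158  87 124 163]
 [176 179 180 180 181 184 186 161 124 128 124 127 120 112 128 127 118 145
  191 182 140  94  91 123]]
```

View pics/bush.png

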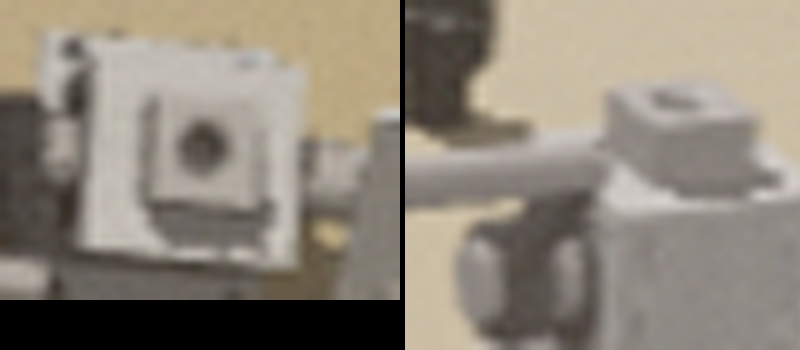

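```bash
cat >> h.py <<'E'
def tri(a,b):
    o1,d1=ray("top",*a); o2,d2=ray("side",*b)
    s=np.linalg.lstsq(np.stack([d1,-d2],1),o2-o1,rcond=None)[0]
    p,q=o1+d1*s[0],o2+d2*s[1]; return (p+q)/2,np.linalg.norm(p-q)
def rodrigues(): return cv2.Rodrigues(np.array(robot.get_obs()["ee_rot"]))[0]
E
python3 - <<'E'
from h import *
im=cv2.imread("pics/top0.png"); s=cv2.imread("pics/side0.png")
g=cv2.cvtColor(im,cv2.COLOR_BGR2GRAY).astype(float)
def cen(g,u0,u1,v0,v1,thr,w=True):
    v,u=np.mgrid[v0:v1,u0:u1]; k=np.clip(thr-g[v0:v1,u0:u1],0,None)
    return (u*k).sum()/k.sum(),(v*k).sum()/k.sum()
h=cen(g,402,409,206,213,160); print("hole",h, onz("top",*h,.094).round(4))
print("square centre",onz("top",405.3,209.3,.094).round(4))
gs=cv2.cvtColor(s,cv2.COLOR_BGR2GRAY).astype(float); print(gs[196:204,399:418].astype(int))
hs=cen(gs,403,413,197,203,140); print(hs,tri(h,hs), "pred side",proj("side",onz("top",*h,.094)))
# pin head
M=(g[245:262,292:309]).astype(int); print(M)
# red/grey irrelevant. side pin
hsv=cv2.cvtColor(s,cv2.COLOR_BGR2HSV); print(gs[226:256,310:334].astype(int))
P=cloud("top",np.load("top0.npy")); print((P[246:261,294:308,2]*1000).round().astype(int))
E
```

```text
hole (np.float64(404.9000613120785), np.float64(209.21459227467813)) [ 0.5469 -0.0419  0.094 ]
square centre [ 0.5466 -0.043   0.094 ]
[[189 191 192 190 191 191 191 191 191 192 192 190 193 191 191 191 191 192
  191]
 [191 191 190 191 192 189 191 189 189 188 187 189 190 191 190 192 190 189
  191]
 [191 190 187 187 187 184 184 179 181 181 187 186 188 189 190 191 190 192
  190]
 [182 162 169 184 183 165 140 151 164 174 189 191 188 188 190 191 191 191
  191]
 [182 150 143 168 183 173 139 134 135 140 161 183 186 182 186 187 189 190
  189]
 [183 153 139 147 162 178 182 179 171 167 173 184 186 183 173 173 179 189
  189]
 [185 152 138 136 140 149 161 164 155 150 144 138 136 136 133 141 166 188
  191]
 [179 143 138 136 135 137 134 130 130 130 126 128 131 130 129 138 171 190
  191]]
(np.float64(408.54545454545456), np.float64(200.9090909090909)) (array([ 0.54646751, -0.04455352,  0.08851367]), np.float64(0.003599444254350014)) pred side [407.09442574 199.09706791]
[[115 115 114 119 116 116 113 119 119 116 115 118 116 115 114 115 115]
 [117 115 116 112 116 118 117 116 117 115 116 116 116 115 11
[... 4293 characters left out ...]
2  41  44  44  41  42  43  42  43  44  42  42  43]
 [ 45  40  39  45 111 110 109 110 106  46  42  45  43  45]
 [ 40  44  41 108 110 111 109 109 112 100  42  42  47  40]
 [ 45  46  42 109 108 114 106 112 107 108  45  47  41  43]
 [ 40  47  45 110 109 113 112 108 110 111  46  46  45  45]
 [ 46  42  44 106 110 107 110 113 110 108  42  43  41  48]
 [ 45  41  46 112 108 108 110 108 107  98  42  40  46  42]
 [ 43  42  43  43 110 106 111 110  99  43  45  45  45  47]
 [ 43  48  43  44  44  41  41  42  42  45  41  42  46  42]
 [ 42  44  45  47  44  41  44  36  39  44  42  48  43  44]
 [ 44  44  46  46  40  44  43  44  41  43  43  45  44  45]
 [ 44  45  43  43  43  40  45  43  47  43  43  46  44  44]]
```

Run:
```python
from h import *
pin=onz("top",300.0,253.0,.112); print("pin",pin.round(4))
R=rodrigues(); print(R.round(3))
t=np.array(robot.get_obs()["tcp_pos"]); print("d tool mm",(R.T@(np.array([pin[0],pin[1],t[2]])-t)*1000).round(1))
P=cloud("top",np.load("top0.npy")); m=np.zeros((400,640),bool); m[210:232,352:392]=1
m&=(P[...,2]>.07)&(P[...,2]<.13); q=P[m]; q=q[q[:,1]>.03]; print(len(q))
l=cv2.fitLine((q[:,:2]*1000).astype(np.float32),cv2.DIST_L2,0,.01,.01).ravel(); print("bar line",l,np.degrees(np.arctan2(l[0],l[1])),"z",np.percentile(q[:,2],[10,50,90]), q[:,1].min(),q[:,1].max())
# block frame from yaw
for yaw in (-5.2,-5.8):
    a=np.radians(yaw); ex=np.array([np.cos(a),np.sin(a)]); print((q[:,:2]-[.5467,-.0425]).mean(0)@ex)
```

```text
pin [0.4269 0.251  0.112 ]
[[-0.96   0.279 -0.   ]
 [ 0.279  0.96  -0.001]
 [ 0.    -0.001 -1.   ]]
d tool mm [-3.399e+02 -1.896e+02  2.000e-01]
119
bar line [9.6533373e-02 9.9532974e-01 5.1390674e+02 6.3987572e+01] 5.539581 z [0.09555679 0.10011491 0.10331602] 0.0316076327621294 0.09565830531493191
-0.0423095298511056
-0.04338661189317503
```

```bash
python3 -m pendant '-30 -20 0 8 93; -65 -38 0 16 60; -100 -57 0 24 50; -136 -76 0 32 50; -170 -95 0 40 50; -204 -114 0 48 50; -238 -133 0 56 50; -272 -152 0 64 50; -306 -171 0 72 50; -330 -185 0 79 50; -340 -190 0 79 50; -340 -190 0 79 50'
python3 - <<'E'
from h import *
o=robot.get_obs(); print(o["tcp_pos"],rodrigues().round(3))
for n in("top","side"):
    im,D=optics.camera(n); cv2.imwrite(f"pics/{n}1.png",im)
W=np.hstack([cv2.imread("pics/top1.png")[150:330,200:460],cv2.imread("pics/side1.png")[120:300,200:460]]);cv2.imwrite("pics/w1.png",cv2.resize(W,None,fx=1.5,fy=1.5))
E
```

```text
t: 1.3
tcp_pos: [0.4273, 0.2503, 0.2404]
ee_rot: [-2.318, -2.12, 0.001]
ft_force: [0.2, 0.3, 0.2]
grip_width: 0.0497
[0.42733246 0.25029613 0.24040323] [[ 0.089  0.996 -0.   ]
 [ 0.996 -0.089 -0.   ]
 [-0.    -0.    -1.   ]]
```

View pics/w1.png

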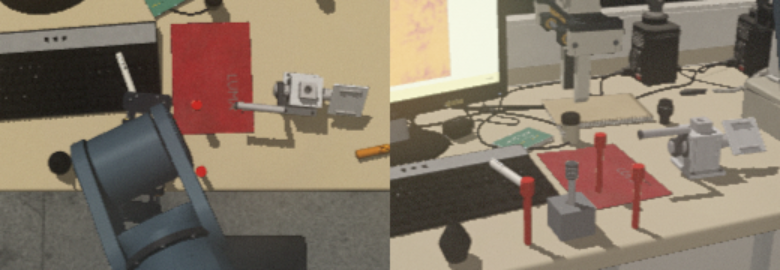

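```bash
python3 -m pendant '0 0 30 0 50; 0 0 60 0 50; 1 0 85 0 50; 1 0 90 0 50;1 0 90 0 50'
python3 - <<'E'
from h import *
o=robot.get_obs(); t=np.array(o["tcp_pos"]); print(t)
im,D=optics.camera("side"); cv2.imwrite("pics/s2.png",cv2.resize(im[150:280,260:400],None,fx=4,fy=4,interpolation=cv2.INTER_CUBIC))
R=rodrigues()
for s in (-1,1): print(proj("side",t+R@np.array([0,s*.025,.022])))
print(proj("side",t+[0,0,-.022]), proj("side",[.4269,.251,.112]))
E
```

```text
t: 1.9
tcp_pos: [0.4263, 0.2525, 0.1505]
ee_rot: [-2.317, -2.121, 0.002]
ft_force: [-0.9, -0.2, -0.3]
grip_width: 0.0502
[0.42631914 0.25248362 0.1505491 ]
[324.79359258 225.80750852]
[318.15227433 216.55118315]
[321.40615013 221.08151455] [321.82090066 227.72274386]
```

View pics/s2.png

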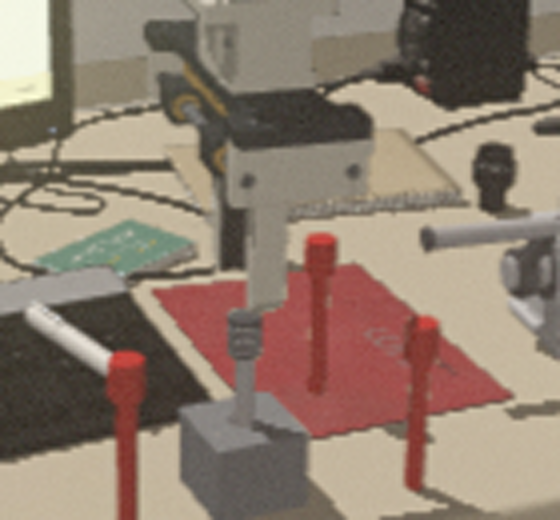

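```bash
python3 -m pendant '1 0 15 0 50; 1 0 30 0 50; 1 0 42 0 50; 1 0 47 0 50; 1 0 47 0 50; 1 0 47 0 30; 1 0 47 0 15; 1 0 47 0 10;1 0 47 0 10;1 0 47 0 10;1 0 47 0 10;1 0 47 0 10'
python3 - <<'E'
from h import *
im,D=optics.camera("side"); cv2.imwrite("pics/s3.png",cv2.resize(im[150:280,260:400],None,fx=4,fy=4,interpolation=cv2.INTER_CUBIC))
E
```

```text
t: 3.15
tcp_pos: [0.4273, 0.2529, 0.1038]
ee_rot: [2.32, 2.118, 0.001]
ft_force: [0.3, -1.2, 2.7]
grip_width: 0.0196
```

View pics/s3.png

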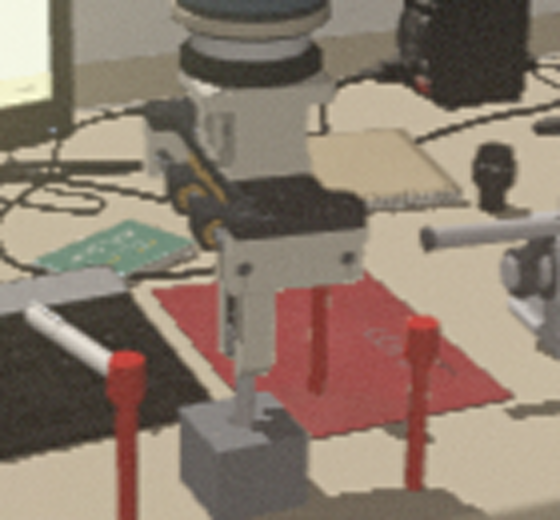

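The fingers closed to 19.6 mm on the head, which matches the 20 mm given, so I'll lift and check how the pin hangs.

```bash
python3 -m pendant '0 0 -10 0 10; 0 0 -30 0 10; 0 0 -60 0 10; 0 0 -95 0 10; 0 0 -130 0 10; 0 0 -142 0 10; 0 0 -142 0 10;0 0 -142 0 10'
python3 - <<'E'
from h import *
o=robot.get_obs(); t=np.array(o["tcp_pos"]); print(t,o["grip_width"],o["ft_force"])
im,D=optics.camera("side"); cv2.imwrite("pics/s4r.png",im); cv2.imwrite("pics/s4.png",cv2.resize(im[110:240,260:400],None,fx=5,fy=5,interpolation=cv2.INTER_CUBIC))
R=rodrigues(); print(R.round(4))
for z in (.015,.03,.05,.097): print(z,proj("side",t+R@np.array([0,0,z])))
print("bush d tool", (R.T@(np.array([.5467,-.0425,t[2]])-t)*1000).round(1))
E
```

```text
t: 4.0
tcp_pos: [0.4265, 0.2525, 0.2443]
ee_rot: [-2.32, -2.118, 0.003]
ft_force: [-0.3, 0.4, -2.3]
grip_width: 0.0194
[0.42648852 0.25251237 0.24430346] 0.019430400421146615 [-0.34596759  0.36615032 -2.30704704]
[[ 0.0907  0.9959 -0.0026]
 [ 0.9959 -0.0907 -0.0012]
 [-0.0015 -0.0024 -1.    ]]
0.015 [322.08956298 177.52688856]
0.03 [321.9953005  184.22028639]
0.05 [321.87124126 193.02949496]
0.097 [321.58679062 213.22778931]
bush d tool [-2.829e+02  1.465e+02  1.000e-01]
```

View pics/s4.png

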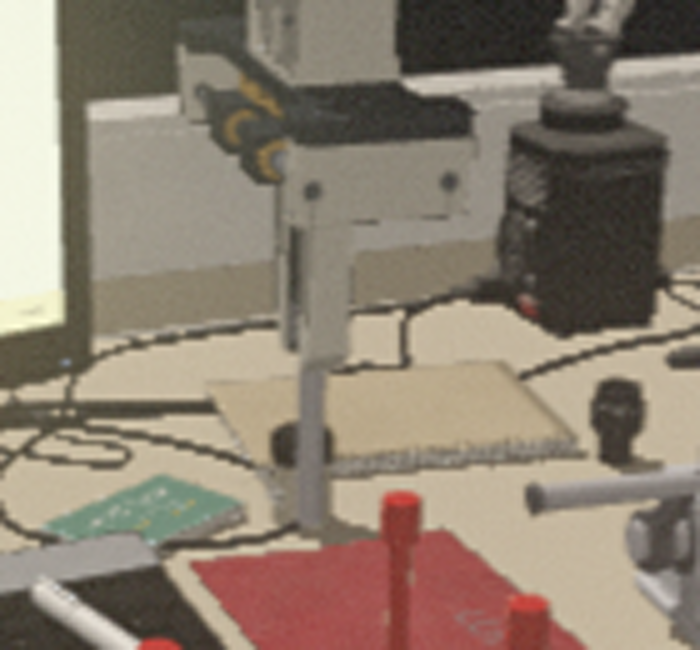

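```bash
python3 -m pendant '-20 10 0 0 10; -55 29 0 0 10; -95 49 0 0 10; -135 70 0 0 10; -175 91 0 0 10; -215 111 0 0 10; -250 130 0 0 10; -275 143 0 0 10; -283 146.5 0 0 10; -283 146.5 0 0 10; -283 146.5 0 0 10;-283 146.5 0 0 10'
python3 - <<'E'
from h import *
o=robot.get_obs(); t=np.array(o["tcp_pos"]); print(t,o["grip_width"])
im,D=optics.camera("side"); cv2.imwrite("pics/s5r.png",im); cv2.imwrite("pics/s5.png",cv2.resize(im[120:240,350:490],None,fx=5,fy=5,interpolation=cv2.INTER_CUBIC))
im,D=optics.camera("top"); cv2.imwrite("pics/t5.png",cv2.resize(im[130:290,300:500],None,fx=3,fy=3,interpolation=cv2.INTER_CUBIC))
R=rodrigues(); print(R.round(4))
for z in (.03,.05,.098): print(z,proj("side",t+R@np.array([0,0,z])))
print(proj("side",[.5467,-.0425,.094]))
print("bush d tool", (R.T@(np.array([.5467,-.0425,t[2]])-t)*1000).round(1))
E
```

```text
t: 5.25
tcp_pos: [0.5469, -0.0411, 0.2454]
ee_rot: [-2.318, -2.119, 0.0]
ft_force: [-0.1, 0.4, -1.0]
grip_width: 0.0192
[ 0.54689603 -0.04106205  0.24537335] 0.019186480625903325
[[ 8.94e-02  9.96e-01 -1.00e-04]
 [ 9.96e-01 -8.94e-02  1.00e-04]
 [ 1.00e-04 -1.00e-04 -1.00e+00]]
0.03 [410.72351459 155.13270442]
0.05 [410.0587027  162.60955733]
0.098 [408.49602155 180.18435902]
[407.31720852 199.0900491 ]
bush d tool [-1.4 -0.1 -0. ]
```

View pics/s5.png

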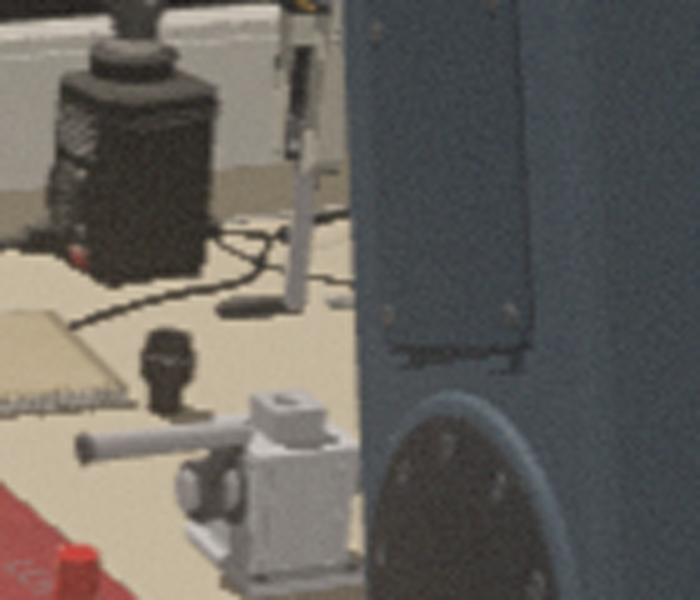

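View pics/t5.png

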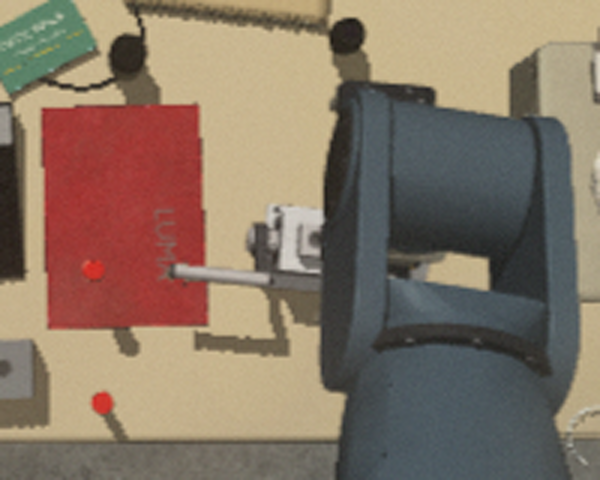

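```bash
python3 -m pendant '-1 0 20 0 10; -1 0 40 0 10; -1 0 47 0 10; -1 0 49 0 10; -1 0 51 0 10; -1 0 53 0 10; -1 0 55 0 10; -1 0 55 0 10'
python3 - <<'E'
from h import *
o=robot.get_obs(); t=np.array(o["tcp_pos"]); print(t,o["grip_width"],o["ft_force"],o["ft_torque"])
im,D=optics.camera("side"); cv2.imwrite("pics/s6.png",cv2.resize(im[150:230,370:450],None,fx=7,fy=7,interpolation=cv2.INTER_CUBIC))
E
```

```text
t: 6.15
tcp_pos: [0.5473, -0.0433, 0.1907]
ee_rot: [2.32, 2.118, 0.0]
ft_force: [0.1, -0.7, -2.0]
grip_width: 0.0193
[ 0.54725213 -0.04330244  0.19072262] 0.01929407438544245 [ 0.09507231 -0.70830998 -1.95090818] [0.00544542 0.06523862 0.00545628]
```

View pics/s6.png

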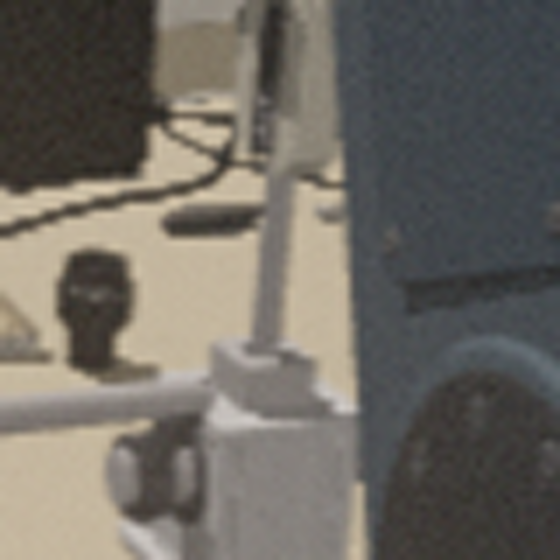

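```bash
python3 -m pendant '0 0 1.5 0 10; 0 0 3 0 10; 0 0 4.5 0 10;0 0 6 0 10; 0 0 6 0 10'
```

```text
t: 6.7
tcp_pos: [0.5471, -0.0433, 0.1844]
ee_rot: [-2.32, -2.118, 0.0]
ft_force: [-0.7, 0.2, -1.5]
grip_width: 0.019
```

```bash
python3 -m pendant '0 0 2 0 10; 0 0 4 0 10; 0 0 6 0 10;0 0 8 0 10; 0 0 10 0 10; 0 0 10 0 10'
python3 - <<'E'
from h import *
o=robot.get_obs(); t=np.array(o["tcp_pos"]); print(t,o["grip_width"],o["ft_force"],o["ft_torque"])
im,D=optics.camera("side"); cv2.imwrite("pics/s7.png",cv2.resize(im[150:230,370:450],None,fx=7,fy=7,interpolation=cv2.INTER_CUBIC))
E
```

```text
t: 7.3
tcp_pos: [0.5471, -0.0433, 0.1743]
ee_rot: [-2.32, -2.118, 0.0]
ft_force: [0.5, -0.3, -0.9]
grip_width: 0.019
[ 0.54711508 -0.04330296  0.17431682] 0.01899278147439892 [ 0.54521876 -0.28080093 -0.94145443] [-0.02246144  0.07979894  0.03203583]
```

View pics/s7.png

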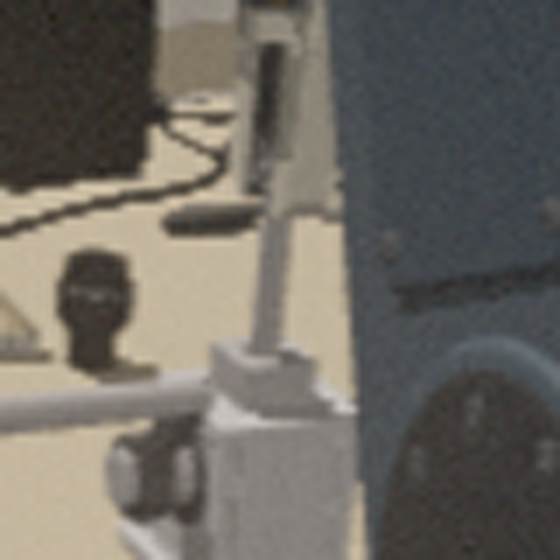

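```bash
python3 -m pendant '0 0 2 0 10; 0 0 4 0 10; 0 0 5.5 0 10;0 0 6.5 0 10; 0 0 6.5 0 10; 0 0 6.5 0 22; 0 0 6.5 0 32; 0 0 6.5 0 50; 0 0 6.5 0 50; 0 0 6.5 0 50'
python3 - <<'E'
from h import *
o=robot.get_obs(); t=np.array(o["tcp_pos"]); print(t,o["grip_width"],o["ft_force"])
im,D=optics.camera("side"); cv2.imwrite("pics/s8.png",cv2.resize(im[150:230,370:450],None,fx=7,fy=7,interpolation=cv2.INTER_CUBIC))
E
```

```text
t: 8.35
tcp_pos: [0.5473, -0.0433, 0.1682]
ee_rot: [2.32, 2.118, 0.0]
ft_force: [-0.8, 0.7, -0.4]
grip_width: 0.0479
[ 0.54726014 -0.0432978   0.16819948] 0.04792724201960345 [-0.84557427  0.71874686 -0.43949127]
```

View pics/s8.png

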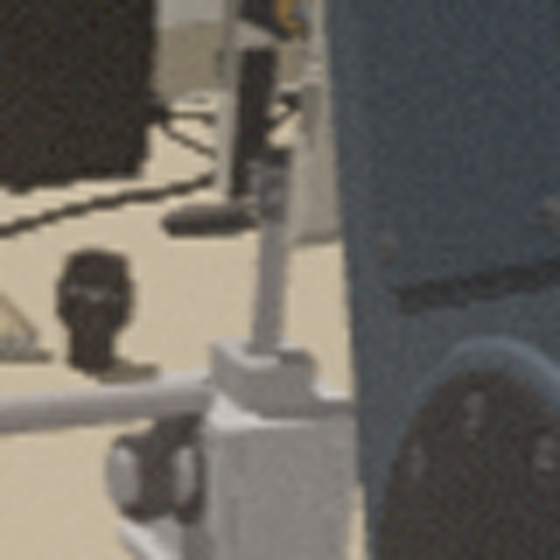

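Pin stands in the bush. I'll lift clear, close the fingers, and go to the near side of the bar.

```bash
python3 -m pendant '0 0 -15 0 50; 0 0 -40 0 50; 0 0 -55 0 50; 20 -15 -55 0 30; 50 -37 -55 0 10; 80 -60 -55 0 0; 95 -72 -55 0 0; 100 -75 -50 0 0; 100 -75 -20 0 0; 100 -75 20 0 0; 100 -75 45 0 0; 100 -75 58 0 0; 100 -75 58 0 0;100 -75 58 0 0'
python3 - <<'E'
from h import *
o=robot.get_obs(); t=np.array(o["tcp_pos"]); print(t,o["grip_width"],o["ft_force"])
for n in("top","side"):
    im,D=optics.camera(n); cv2.imwrite(f"pics/{n}9.png",im); np.save(f"{n}9.npy",D)
W=np.hstack([cv2.imread("pics/top9.png")[150:270,300:440],cv2.imread("pics/side9.png")[130:250,320:460]]);cv2.imwrite("pics/w9.png",cv2.resize(W,None,fx=2.8,fy=2.8,interpolation=cv2.INTER_CUBIC))
E
```

```text
t: 9.8
tcp_pos: [0.4824, 0.0629, 0.1109]
ee_rot: [2.32, 2.118, 0.001]
ft_force: [0.8, -0.9, 0.6]
grip_width: 0.0006
[0.48235039 0.06285227 0.11085389] 0.0005994188217858938 [ 0.82807336 -0.92090007  0.62330363]
```

View pics/w9.png

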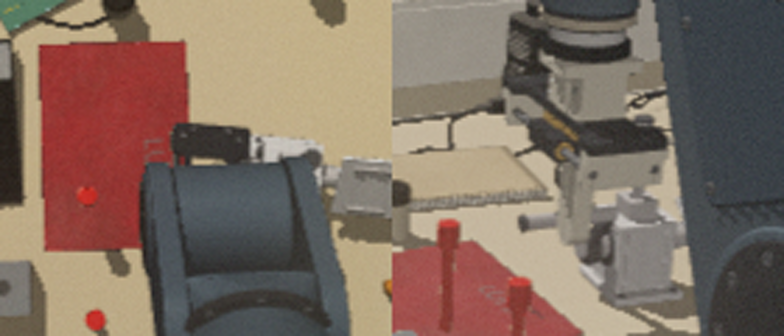

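```bash
python3 -m pendant '0 3 0 0 0; 0 5 0 0 0; 0 6.5 0 0 0; 0 8 0 0 0; 0 9.5 0 0 0; 0 11 0 0 0; 0 12.5 0 0 0; 0 14 0 0 0; 0 14 0 0 0'; python3 -m pendant '0 1.5 0 0 0; 0 3 0 0 0; 0 4.5 0 0 0; 0 6 0 0 0'
```

```text
t: 10.8
tcp_pos: [0.4945, 0.062, 0.11]
ee_rot: [-2.318, -2.117, 0.003]
ft_force: [-7.4, 1.4, 5.4]
grip_width: 0.0006
t: 11.2
tcp_pos: [0.4964, 0.062, 0.1102]
ee_rot: [-2.313, -2.112, 0.014]
ft_force: [-36.8, 7.2, 37.6]
grip_width: 0.0002
```

Run:
```python
from h import *
for n in("top","side"):
    im,D=optics.camera(n); cv2.imwrite(f"pics/{n}10.png",im)
W=np.hstack([cv2.imread("pics/top10.png")[150:270,300:440],cv2.imread("pics/side10.png")[130:250,320:460]]);cv2.imwrite("pics/w10.png",cv2.resize(W,None,fx=2.8,fy=2.8,interpolation=cv2.INTER_CUBIC))
```

```text
(no output)
```

View pics/w10.png

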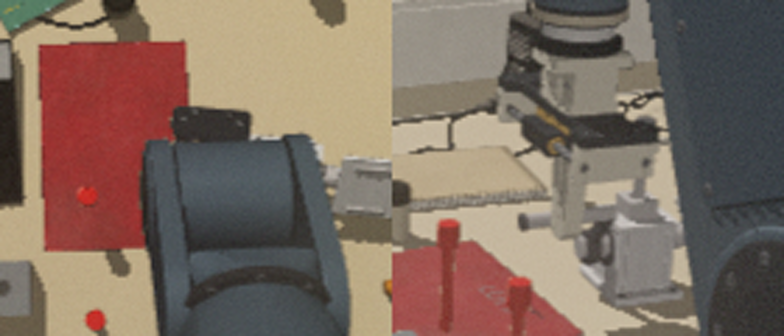

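The push met a wedge: −37 N in x and +38 N in z. The finger was only moving level while the bar wants to rise along its arc, so it jammed by friction. I'll back off at once.

```bash
python3 -m pendant '0 -6 0 0 0; 0 -12 0 0 0; 0 -16 0 0 0; 0 -16 0 0 0'
python3 - <<'E'
from h import *
o=robot.get_obs(); print(o["tcp_pos"],o["ft_force"])
im,D=optics.camera("side"); cv2.imwrite("pics/s11.png",cv2.resize(im[150:240,340:440],None,fx=7,fy=7,interpolation=cv2.INTER_CUBIC))
# bar end visible face: before vs predicted for theta
t=np.array([.547,-.043]); a=np.radians(-5.2); ex=np.array([np.cos(a),np.sin(a)]); ey=np.array([-ex[1],ex[0]])
for th in (-.9,-.8,-.7,-.6,-.5):
    p=t+ex*.065*np.sin(th)+ey*.130; print(th,proj("side",[*p,.047+.065*np.cos(th)]),proj("top",[*p,.047+.065*np.cos(th)]))
E
```

```text
t: 11.7
tcp_pos: [0.4854, 0.0627, 0.1101]
ee_rot: [2.32, 2.118, -0.0]
ft_force: [0.5, -0.3, 0.1]
grip_width: 0.0003
[0.48539868 0.06271205 0.11010488] [ 0.53080906 -0.34931046  0.13609252]
-0.9 [369.02702099 213.87003803] [357.4139291  223.46602713]
-0.8 [368.47988028 211.40501788] [357.66740841 221.83636917]
-0.7 [367.85511401 209.04363977] [357.92229471 220.03909826]
-0.6 [367.16034343 206.81214759] [358.17570032 218.09301488]
-0.5 [366.40397775 204.73477199] [358.42470546 216.01917612]
```

View pics/s11.png

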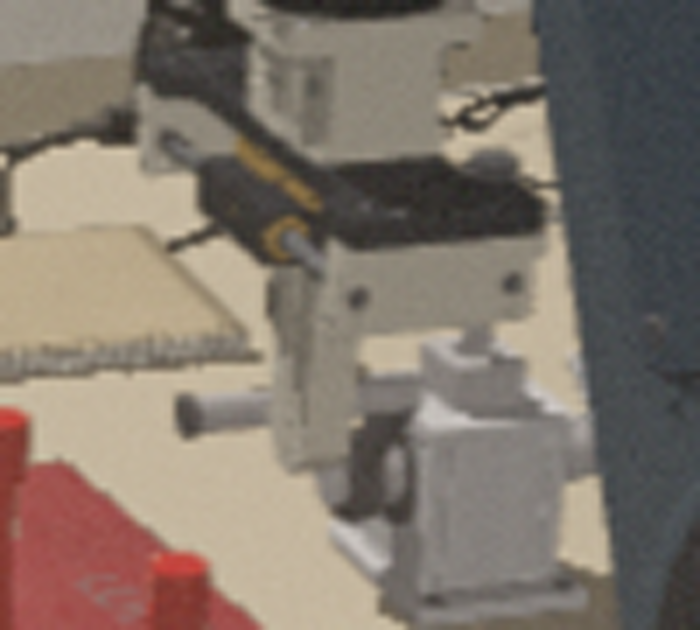

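```bash
python3 -m pendant '0 2 0 0 0; 0 4 0 0 0; 0 5 -0.5 0 0; 0 6 -1.2 0 0; 0 7 -2 0 0; 0 8 -2.7 0 0; 0 9 -3.4 0 0'
```

```text
t: 12.45
tcp_pos: [0.4947, 0.0619, 0.1136]
ee_rot: [2.32, 2.118, 0.0]
ft_force: [-0.3, 0.6, 0.2]
grip_width: 0.0007
```

```bash
python3 -m pendant '0 1 -0.7 0 0; 0 2 -1.4 0 0; 0 3 -2.1 0 0; 0 4 -2.7 0 0;0 5 -3.3 0 0'
python3 - <<'E'
from h import *
o=robot.get_obs(); print(o["tcp_pos"],o["ft_force"])
im,D=optics.camera("side"); cv2.imwrite("pics/s12.png",cv2.resize(im[150:240,340:440],None,fx=7,fy=7,interpolation=cv2.INTER_CUBIC))
E
```

```text
t: 12.95
tcp_pos: [0.499, 0.0615, 0.1168]
ee_rot: [-2.319, -2.118, 0.002]
ft_force: [-5.3, 0.6, 2.9]
grip_width: 0.0007
[0.49904391 0.06150503 0.11676775] [-5.34391265  0.59636007  2.93252515]
```

View pics/s12.png

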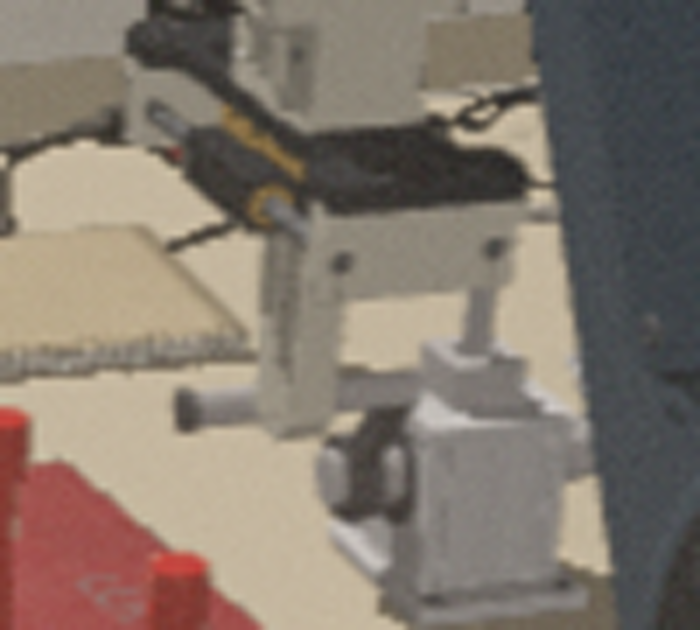

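```bash
python3 -m pendant '0 1.6 -1.2 0 0; 0 3.2 -2.3 0 0; 0 4.8 -3.4 0 0; 0 6.4 -4.4 0 0; 0 8.1 -5.4 0 0'; python3 -m pendant '0 1.7 -0.9 0 0; 0 3.4 -1.8 0 0; 0 5.2 -2.6 0 0'
```

```text
t: 13.5
tcp_pos: [0.5074, 0.0607, 0.1224]
ee_rot: [-2.32, -2.118, 0.001]
ft_force: [-5.5, -0.3, 4.2]
grip_width: 0.0004
t: 13.8
tcp_pos: [0.5127, 0.0602, 0.1252]
ee_rot: [-2.32, -2.118, 0.0]
ft_force: [-6.3, -0.2, 6.8]
grip_width: 0.0005
```

```bash
python3 -m pendant '0 -3 0 0 0; 0 -3 6 0 0; 0 -3 10 0 0; 0 -1.5 10 0 0; 0 -0.5 10 0 0; 0 1 9.4 0 0; 0 2.5 8.8 0 0; 0 4 8.2 0 0; 0 5.5 7.7 0 0; 0 7 7.2 0 0'
python3 - <<'E'
from h import *
o=robot.get_obs(); print(o["tcp_pos"],o["ft_force"])
im,D=optics.camera("side"); cv2.imwrite("pics/s13.png",cv2.resize(im[150:240,340:440],None,fx=7,fy=7,interpolation=cv2.INTER_CUBIC))
E
```

```text
t: 14.8
tcp_pos: [0.52, 0.0596, 0.1177]
ee_rot: [2.32, 2.118, 0.0]
ft_force: [-3.8, 0.7, 2.6]
grip_width: 0.0003
[0.52001463 0.05957496 0.11773728] [-3.83120489  0.67335546  2.57617074]
```

View pics/s13.png

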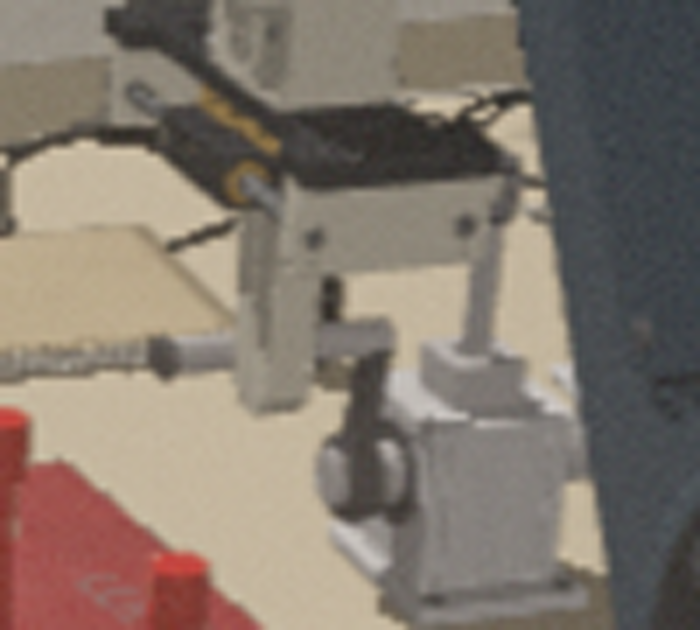

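```bash
cat > chk.py <<'E'
from h import *; import sys
im,D=optics.camera("side"); cv2.imwrite(f"pics/c{sys.argv[1]}.png",cv2.resize(im[150:240,340:440],None,fx=7,fy=7,interpolation=cv2.INTER_CUBIC))
g=cv2.cvtColor(im,cv2.COLOR_BGR2GRAY).astype(int)
print(g[176:199:2,400:418])
o=robot.get_obs(); print(o["tcp_pos"].round(4),o["ft_force"].round(1))
E
python3 -m pendant '0 1 -0.2 0 0; 0 2 -0.4 0 0; 0 3 -0.6 0 0'; python3 chk.py 1;  python3 -m pendant '0 1 -0.2 0 0; 0 2 -0.4 0 0; 0 3 -0.5 0 0'; python3 chk.py 2
```

```text
t: 15.15
tcp_pos: [0.5228, 0.0593, 0.1182]
ee_rot: [2.32, 2.118, 0.0]
ft_force: [-2.3, 1.3, 3.0]
grip_width: 0.0005
[[136 134 136 137 136 137 136 134 134 134 129  97  89  95 106  97  86  73]
 [138 135 134 136 136 135 137 135 130 110  93  88  87  92 143 181 178 146]
 [138 136 137 133 126 101  97 118 124 103  90  88  88 123 156 140 121 116]
 [134 134 135 135 121  84  95 124 127 113  98 117 157 181 184 182 180 168]
 [133 134 134 135 134 127 131 135 126 112 121 134 170 181 182 182 182 178]
 [136 135 135 138 139 136 135 129 124 115 119 143 182 185 184 184 183 182]
 [183 181 180 183 183 185 175 135 117 114 122 149 181 184 183 182 183 183]
 [185 183 183 182 183 184 172 124 113 115 123 159 183 185 181 182 183 184]
 [184 182 183 181 184 181 160 124 114 117 134 168 183 185 181 184 182 182]
 [184 183 183 185 182 176 156 116 112 114 141 182 184 182 182 181 181 180]
 [183 181 184 183 183 174 139 115 118 119 152 184 185 182 184 182 183 184]
 [179 180 178 178 176 164 125 112 114 118 147 180 182 182 183 185 183 183]]
[0.523  0.0593 0.1183] [-2.1  0.5  1.3]
t: 15.5
tcp_pos: [0.5259, 0.0591, 0.1187]
e
[... 312 characters left out ...]
29 114 108 128 133 121 102 100 115 156 181 184 184 180 169]
 [136 137 133 133 131 128 134 130 115 114 119 133 169 181 183 184 181 172]
 [136 147 151 160 164 169 159 136 113 108 120 144 182 182 181 183 180 185]
 [184 183 183 185 184 183 173 138 113 117 120 151 183 184 184 182 183 184]
 [182 183 181 184 185 183 169 122 113 116 126 154 183 184 184 182 183 184]
 [185 183 183 183 183 180 164 119 113 118 135 167 184 182 183 183 183 182]
 [183 182 181 183 183 177 153 119 114 115 144 180 184 183 181 184 182 183]
 [183 181 184 183 183 175 138 110 115 118 152 183 182 183 182 184 180 182]
 [181 180 181 179 177 164 123 112 114 120 148 180 183 185 184 183 184 182]]
[0.526  0.0591 0.1188] [-2.5  0.3  1.6]
```

```bash
sed -i 's/^print(g\[176.*/print("head px dark v184-189, u411-414:",(g[184:190,411:415]<130).sum(), "of 24")/' chk.py
python3 -m pendant '0 1 -0.2 0 0; 0 2 -0.3 0 0; 0 3 -0.4 0 0'; python3 chk.py 3;  python3 -m pendant '0 1 -0.1 0 0; 0 2 -0.2 0 0; 0 3 -0.3 0 0'; python3 chk.py 4
```

```text
t: 15.85
tcp_pos: [0.5288, 0.0588, 0.1192]
ee_rot: [2.32, 2.118, 0.0]
ft_force: [-2.1, -0.3, 2.4]
grip_width: 0.0002
head px dark v184-189, u411-414: 0 of 24
[0.529  0.0588 0.1192] [-2.4  0.9  2.1]
t: 16.2
tcp_pos: [0.5318, 0.0585, 0.1194]
ee_rot: [-2.32, -2.118, 0.0]
ft_force: [-3.0, -0.6, 2.0]
grip_width: 0.0005
head px dark v184-189, u411-414: 0 of 24
[0.532  0.0585 0.1195] [-1.1 -0.7  1.9]
```

```bash
python3 -m pendant '0 1 -0.1 0 0; 0 2 -0.1 0 0; 0 3 -0.2 0 0'; python3 chk.py 5;  python3 -m pendant '0 1 0 0 0; 0 2 0 0 0; 0 3 0 0 0'; python3 chk.py 6
```

```text
t: 16.55
tcp_pos: [0.5348, 0.0583, 0.1196]
ee_rot: [2.32, 2.118, 0.0]
ft_force: [-2.0, 0.4, 1.8]
grip_width: 0.0004
head px dark v184-189, u411-414: 0 of 24
[0.535  0.0582 0.1197] [-2.2 -0.5  0.7]
t: 16.9
tcp_pos: [0.5378, 0.058, 0.1196]
ee_rot: [-2.32, -2.118, 0.0]
ft_force: [-2.1, 1.0, 1.2]
grip_width: 0.0003
head px dark v184-189, u411-414: 0 of 24
[0.5379 0.058  0.1196] [-2.  -0.1  0.5]
```

View pics/c6.png

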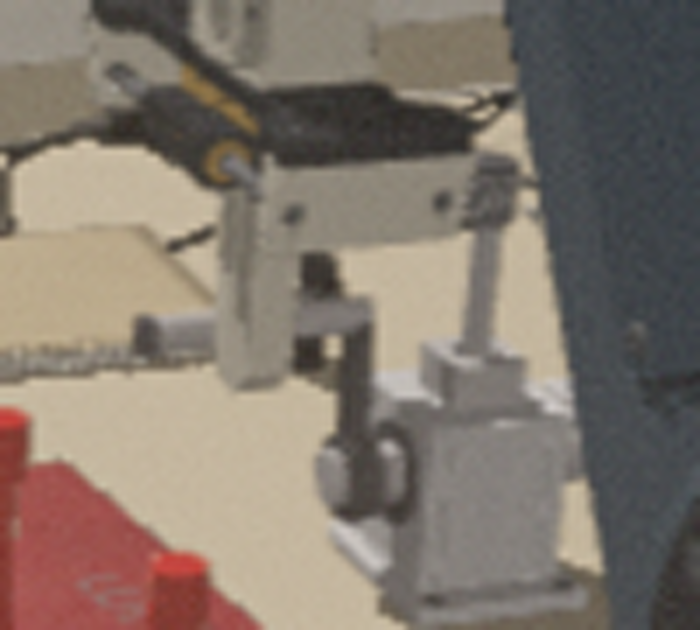

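The pin still stands high, with its head at crop (490,190). The handle is near 0 rad and the push is about 2 N, so I'll carry on.

```bash
python3 -m pendant '0 1 0 0 0; 0 2 0 0 0; 0 3 0 0 0'; python3 chk.py 7;  python3 -m pendant '0 1 0 0 0; 0 2 0 0 0; 0 3 0.1 0 0'; python3 chk.py 8
```

```text
t: 17.25
tcp_pos: [0.5408, 0.0577, 0.1197]
ee_rot: [2.32, 2.118, 0.0]
ft_force: [-1.3, 0.4, 1.8]
grip_width: 0.0007
head px dark v184-189, u411-414: 0 of 24
[0.5409 0.0577 0.1196] [-1.1  0.2  1.9]
t: 17.6
tcp_pos: [0.5437, 0.0574, 0.1195]
ee_rot: [-2.32, -2.118, 0.0]
ft_force: [-2.2, 0.1, 0.7]
grip_width: 0.0005
head px dark v184-189, u411-414: 2 of 24
[0.5439 0.0574 0.1195] [-0.8  0.4  0.8]
```

```bash
python3 -m pendant '0 1 0 0 0; 0 2 0.1 0 0; 0 3 0.2 0 0'; python3 chk.py 9
```

```text
t: 17.95
tcp_pos: [0.5467, 0.0571, 0.1194]
ee_rot: [2.32, 2.118, 0.0]
ft_force: [-0.9, 0.5, 0.9]
grip_width: 0.0006
head px dark v184-189, u411-414: 2 of 24
[0.5469 0.0571 0.1194] [-1.7 -0.6  0.5]
```

View pics/c9.png

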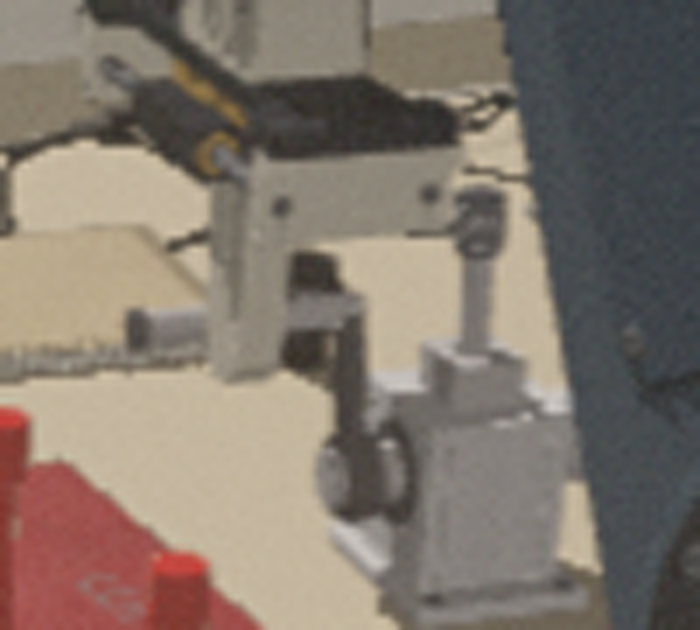

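The pin has dropped: the head top went from crop y≈155 to 185, about 13 mm, and the handle push is still only 1–2 N. I'll back off the bar and look from clear of it.

```bash
python3 -m pendant '0 -3 0 0 0; 0 -6 0 0 0; 0 -6 -15 0 0; 0 -6 -45 0 0; 0 -6 -80 0 0; 0 -6 -95 0 0; 0 -6 -95 0 0'
python3 chk.py 10
python3 - <<'E'
from h import *
for z in (.173,.161,.158): print(z,proj("side",[.547,-.043,z]))
E
```

```text
t: 18.7
tcp_pos: [0.5415, 0.0578, 0.2164]
ee_rot: [2.318, 2.117, 0.005]
ft_force: [0.6, -0.5, -1.1]
grip_width: 0.0005
head px dark v184-189, u411-414: 2 of 24
[0.5407 0.0578 0.2147] [-0.  -0.2 -1. ]
0.173 [409.9465898  170.77282797]
0.161 [409.55494298 175.15191459]
0.158 [409.45747748 176.24169707]
```

View pics/c10.png

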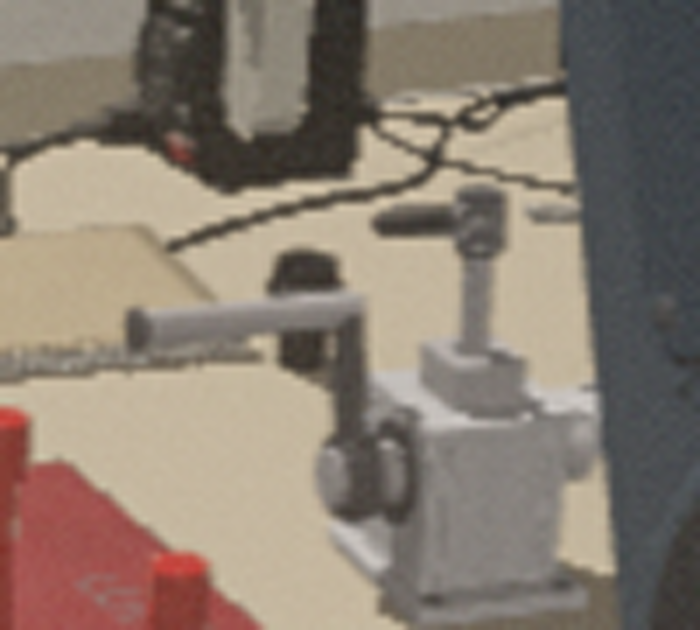

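```bash
python3 -m pendant '-30 5 0 0 0; -65 10 0 0 0; -95 15 0 0 0; -100 15.7 0 0 0; -100 15.7 15 0 0; -100 15.7 26 0 0; -100 15.7 28 0 0; -100 15.7 28 0 0'; python3 chk.py 11
```

```text
t: 19.55
tcp_pos: [0.5469, -0.0427, 0.1857]
ee_rot: [-2.318, -2.118, 0.001]
ft_force: [-0.8, -0.1, -0.4]
grip_width: 0.0005
head px dark v184-189, u411-414: 2 of 24
[ 0.5472 -0.0428  0.1862] [ 0.4 -0.7  1.5]
```

View pics/c11.png

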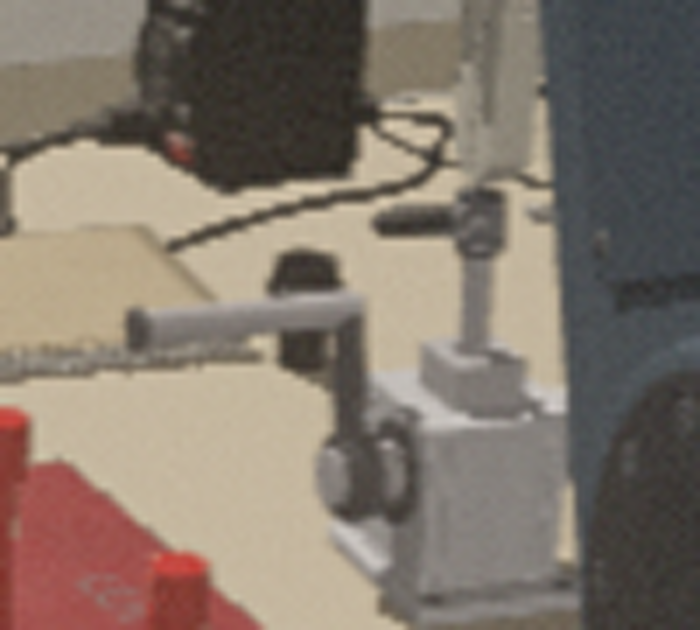

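```bash
python3 -m pendant '0 0 1.5 0 0; 0 0 3 0 0; 0 0 4 0 0; 0 0 5 0 0'; python3 -m pendant '0 0 1 0 0; 0 0 1.5 0 0'
```

```text
t: 20.0
tcp_pos: [0.5473, -0.0433, 0.1814]
ee_rot: [2.32, 2.118, 0.0]
ft_force: [-0.2, 0.2, 0.3]
grip_width: 0.0006
t: 20.2
tcp_pos: [0.5472, -0.0433, 0.1797]
ee_rot: [-2.32, -2.118, 0.0]
ft_force: [-0.1, 1.0, 0.5]
grip_width: 0.0009
```

```bash
python3 -m pendant '0 0 0.5 0 0; 0 0 1 0 0'
```

```text
t: 20.4
tcp_pos: [0.5475, -0.0434, 0.1792]
ee_rot: [2.32, 2.118, 0.001]
ft_force: [-1.7, -0.4, 6.8]
grip_width: 0.0006
```

```bash
python3 -m pendant '0 0 0.5 0 0; 0 0 1 0 0'
```

```text
t: 20.6
tcp_pos: [0.5478, -0.0435, 0.1789]
ee_rot: [2.319, 2.117, 0.002]
ft_force: [-1.8, -0.0, 12.1]
grip_width: 0.0001
```

```bash
python3 -m pendant '0 0 0.5 0 0; 0 0 0.5 0 0'
```

```text
t: 20.8
tcp_pos: [0.5479, -0.0435, 0.1785]
ee_rot: [2.319, 2.117, 0.002]
ft_force: [-1.3, 1.0, 8.5]
grip_width: 0.0004
```

Force fell from 12.1 to 8.5 N while the TCP went down, so the pin is giving way. Continuing.

```bash
python3 -m pendant '0 0 0.7 0 0; 0 0 1.4 0 0'; python3 -m pendant '0 0 0.5 0 0; 0 0 0.5 0 0'
```

```text
t: 21.0
tcp_pos: [0.5481, -0.0435, 0.1774]
ee_rot: [2.318, 2.117, 0.002]
ft_force: [-2.6, -0.8, 13.3]
grip_width: 0.0004
t: 21.2
tcp_pos: [0.5479, -0.0435, 0.1767]
ee_rot: [2.319, 2.117, 0.002]
ft_force: [-2.4, 0.4, 10.1]
grip_width: 0.0003
```

```bash
python3 -m pendant '0 0 1 0 0; 0 0 2 0 0; 0 0 3 0 0'; python3 chk.py 12
```

```text
t: 21.5
tcp_pos: [0.5479, -0.0435, 0.1741]
ee_rot: [2.319, 2.117, 0.002]
ft_force: [-4.4, -0.1, 20.1]
grip_width: 0.0004
head px dark v184-189, u411-414: 4 of 24
[ 0.5478 -0.0435  0.174 ] [-4.2  0.6 13.3]
```

View pics/c12.png

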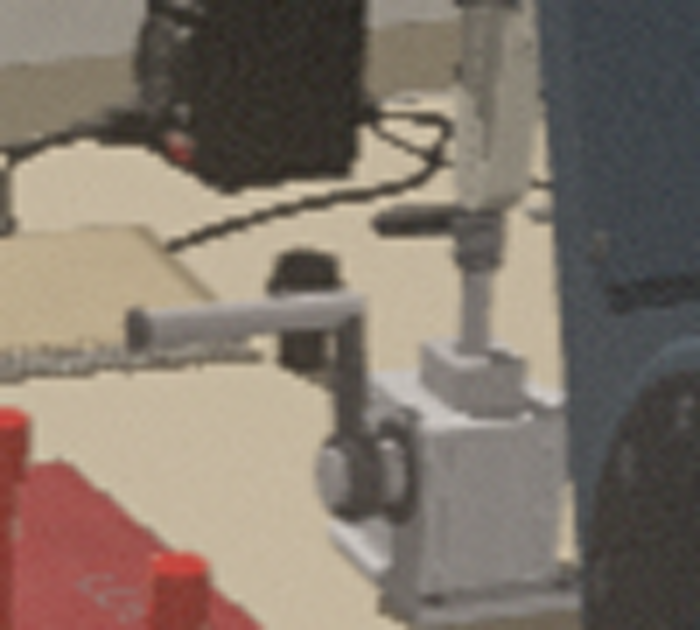

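```bash
python3 -m pendant '0 0 0 0 0; 0 0 0.5 0 0; 0 0 1 0 0; 0 0 1.5 0 0;0 0 2 0 0; 0 0 2.5 0 0'; python3 -m pendant '0 0 0.5 0 0; 0 0 1 0 0; 0 0 1.5 0 0;0 0 2 0 0; 0 0 2.5 0 0'
```

```text
t: 22.15
tcp_pos: [0.548, -0.0435, 0.1724]
ee_rot: [2.318, 2.117, 0.002]
ft_force: [-7.8, 0.6, 25.7]
grip_width: 0.0001
t: 22.65
tcp_pos: [0.5482, -0.0436, 0.171]
ee_rot: [2.318, 2.117, 0.003]
ft_force: [-12.5, 0.1, 36.4]
grip_width: 0.0002
```

The push has risen to 36 N with −12.5 N sideways, so the hole is not quite in line. The sideways sign, and how little the handle has turned since the catch, both say the handle must go a little further in +. I'll take the load off now, before it counts as forcing.

```bash
python3 -m pendant '0 0 -5 0 0; 0 0 -20 0 0; 0 0 -40 0 0; 0 0 -45 0 0;0 0 -45 0 0'; python3 chk.py 13
```

```text
t: 23.15
tcp_pos: [0.5475, -0.0434, 0.2127]
ee_rot: [2.319, 2.118, 0.001]
ft_force: [0.2, 0.0, -0.1]
grip_width: 0.0004
head px dark v184-189, u411-414: 5 of 24
[ 0.5471 -0.0433  0.212 ] [ 0.2 -0.2 -1.2]
```

View pics/c13.png

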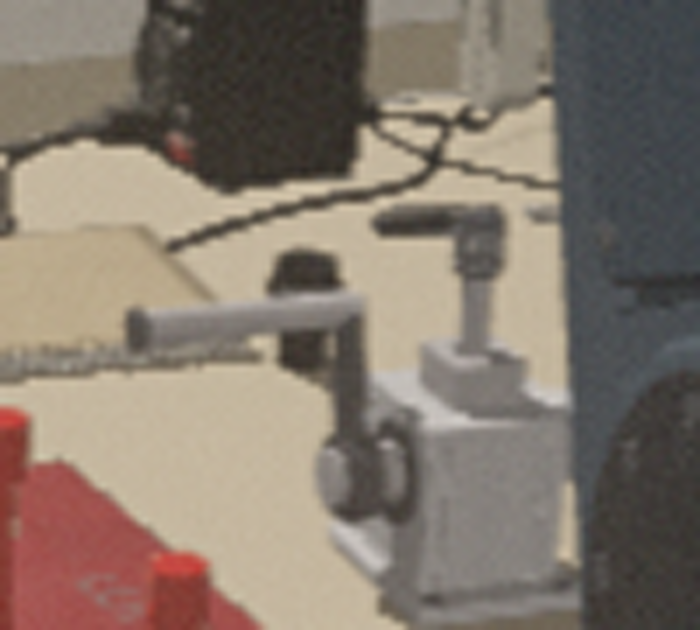

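```bash
python3 -m pendant '30 -6 0 0 0; 65 -12 0 0 0; 95 -17 0 0 0; 100 -18 5 0 0; 100 -18 40 0 0; 100 -18 75 0 0; 100 -18 90 0 0; 100 -18 93 0 0; 100 -18 93 0 0'; python3 -m pendant '0 2 0 0 0; 0 4 0 0 0; 0 5.5 0 0 0; 0 7 0 0 0'; python3 -m pendant '0 1 0 0 0; 0 1 0 0 0'
```

```text
t: 24.1
tcp_pos: [0.5382, 0.0575, 0.1189]
ee_rot: [-2.32, -2.117, 0.001]
ft_force: [-0.3, -0.2, 0.4]
grip_width: 0.0006
t: 24.5
tcp_pos: [0.5457, 0.0572, 0.1199]
ee_rot: [2.32, 2.118, 0.001]
ft_force: [0.2, 0.3, 0.2]
grip_width: 0.0009
t: 24.7
tcp_pos: [0.5465, 0.0572, 0.1195]
ee_rot: [2.32, 2.118, 0.0]
ft_force: [0.2, -0.0, -0.4]
grip_width: 0.0007
```

Now gentle 1 mm nudges, checking the force each time.

```bash
python3 -m pendant '0 0.5 0 0 0; 0 1 0 0 0'; python3 -m pendant '0 0.5 0 0 0; 0 1 0 0 0'
```

```text
t: 24.9
tcp_pos: [0.5472, 0.0571, 0.1194]
ee_rot: [-2.32, -2.118, 0.001]
ft_force: [-1.2, 0.0, 0.9]
grip_width: 0.0005
t: 25.1
tcp_pos: [0.5482, 0.057, 0.1193]
ee_rot: [-2.32, -2.118, 0.001]
ft_force: [-1.9, -0.2, -0.3]
grip_width: 0.0007
```

```bash
python3 -m pendant '0 0.5 0 0 0; 0 1 0 0 0'
```

```text
t: 25.3
tcp_pos: [0.5492, 0.0569, 0.1193]
ee_rot: [-2.32, -2.118, 0.001]
ft_force: [-1.8, 0.4, -0.2]
grip_width: 0.0004
```

```bash
python3 -m pendant '0 0.5 0 0 0; 0 1 0 0 0'
```

```text
t: 25.5
tcp_pos: [0.5503, 0.0568, 0.1193]
ee_rot: [-2.32, -2.118, 0.0]
ft_force: [-1.2, 0.6, -1.6]
grip_width: 0.0003
```

```bash
python3 -m pendant '0 0.5 0 0 0; 0 1 0 0 0'
```

```text
t: 25.7
tcp_pos: [0.5513, 0.0567, 0.1194]
ee_rot: [-2.32, -2.118, 0.0]
ft_force: [-2.4, 1.1, -0.5]
grip_width: 0.0005
```

```bash
python3 -m pendant '0 -4 0 0 0; 0 -6 -10 0 0; 0 -6 -45 0 0; 0 -6 -80 0 0; 0 -6 -92 0 0; -25 -4 -93 0 0; -60 0 -93 0 0; -92 4 -93 0 0; -100 5 -90 0 0; -100 5 -65 0 0; -100 5 -57 0 0; -100 5 -55 0 0; -100 5 -54 0 0; -100 5 -54 0 0'
```

```text
t: 27.1
tcp_pos: [0.5476, -0.0429, 0.174]
ee_rot: [2.319, 2.119, 0.001]
ft_force: [-0.2, -0.2, 0.6]
grip_width: 0.0004
```

```bash
python3 -m pendant '0 0 0.7 0 0; 0 0 1.4 0 0; 0 0 2 0 0'; python3 -m pendant '0 0 0.5 0 0; 0 0 1 0 0'
```

```text
t: 27.4
tcp_pos: [0.5473, -0.0433, 0.1716]
ee_rot: [2.32, 2.118, 0.0]
ft_force: [-0.3, -0.2, 0.1]
grip_width: 0.0005
t: 27.6
tcp_pos: [0.5475, -0.0434, 0.1708]
ee_rot: [2.32, 2.118, 0.001]
ft_force: [-1.1, -0.3, 5.0]
grip_width: 0.0005
```

```bash
python3 -m pendant '0 0 0.5 0 0; 0 0 1 0 0'
```

```text
t: 27.8
tcp_pos: [0.5476, -0.0434, 0.1701]
ee_rot: [2.319, 2.118, 0.001]
ft_force: [-1.6, -0.3, 5.6]
grip_width: 0.0005
```

The pin is now moving at about 5 N. Continuing at the same pace.

```bash
python3 -m pendant '0 0 0.8 0 0; 0 0 1.6 0 0; 0 0 2.4 0 0'; python3 -m pendant '0 0 0.8 0 0; 0 0 1.6 0 0; 0 0 2.4 0 0'
```

```text
t: 28.1
tcp_pos: [0.5476, -0.0434, 0.1678]
ee_rot: [2.319, 2.118, 0.001]
ft_force: [-2.6, 0.6, 8.6]
grip_width: 0.0002
t: 28.4
tcp_pos: [0.5475, -0.0435, 0.1656]
ee_rot: [2.319, 2.118, 0.001]
ft_force: [-2.8, -0.4, 12.2]
grip_width: 0.0005
```

```bash
python3 -m pendant '0 0 0 0 0; 0 0 0.8 0 0; 0 0 1.6 0 0'; python3 -m pendant '0 0 0.8 0 0; 0 0 1.6 0 0'
```

```text
t: 28.7
tcp_pos: [0.5474, -0.0435, 0.1639]
ee_rot: [2.32, 2.118, 0.0]
ft_force: [-3.0, -0.1, 8.5]
grip_width: 0.0004
t: 28.9
tcp_pos: [0.5473, -0.0434, 0.1622]
ee_rot: [2.32, 2.118, 0.0]
ft_force: [-3.8, 0.8, 12.0]
grip_width: 0.0006
```

```bash
python3 -m pendant '0 0 0.8 0 0; 0 0 1.6 0 0; 0 0 2.4 0 0'; python3 -m pendant '0 0 0.5 0 0; 0 0 1 0 0'
```

```text
t: 29.2
tcp_pos: [0.5472, -0.0435, 0.1599]
ee_rot: [2.32, 2.118, -0.0]
ft_force: [-5.8, -1.3, 11.5]
grip_width: 0.0005
t: 29.4
tcp_pos: [0.5471, -0.0434, 0.1588]
ee_rot: [2.32, 2.118, -0.001]
ft_force: [-4.8, -0.2, 9.5]
grip_width: 0.0009
```

```bash
python3 -m pendant '0 0 0.5 0 0; 0 0 1 0 0; 0 0 1.5 0 0'
```

```text
t: 29.7
tcp_pos: [0.5471, -0.0434, 0.1576]
ee_rot: [2.32, 2.118, -0.0]
ft_force: [-6.9, 0.2, 13.8]
grip_width: 0.0004
```

```bash
python3 -m pendant '0 0 0.5 0 0; 0 0 1 0 0; 0 0 1.5 0 0'
```

```text
t: 30.0
tcp_pos: [0.547, -0.0434, 0.1558]
ee_rot: [-2.32, -2.118, 0.001]
ft_force: [-5.5, -0.2, 12.7]
grip_width: 0.0009
```

```bash
python3 -m pendant '0 0 0.5 0 0; 0 0 1 0 0; 0 0 1.5 0 0'
```

```text
t: 30.3
tcp_pos: [0.5469, -0.0434, 0.1544]
ee_rot: [-2.32, -2.118, 0.001]
ft_force: [-7.8, 0.2, 15.5]
grip_width: 0.0005
```

```bash
python3 -m pendant '0 -0.3 0.3 0 0; 0 -0.6 0.8 0 0; 0 -0.6 1.3 0 0'
```

```text
t: 30.6
tcp_pos: [0.5465, -0.0434, 0.1528]
ee_rot: [2.32, 2.118, -0.0]
ft_force: [-3.6, -0.0, 5.6]
grip_width: 0.0006
```

```bash
python3 -m pendant '0 0 0.5 0 0; 0 0 1 0 0; 0 0 1.5 0 0'; python3 chk.py 14
```

```text
t: 30.9
tcp_pos: [0.5465, -0.0434, 0.1512]
ee_rot: [-2.32, -2.118, 0.001]
ft_force: [-4.0, -0.4, 8.9]
grip_width: 0.0007
head px dark v184-189, u411-414: 7 of 24
[ 0.5465 -0.0434  0.1511] [-3.  -0.6  7.2]
```

View pics/c14.png

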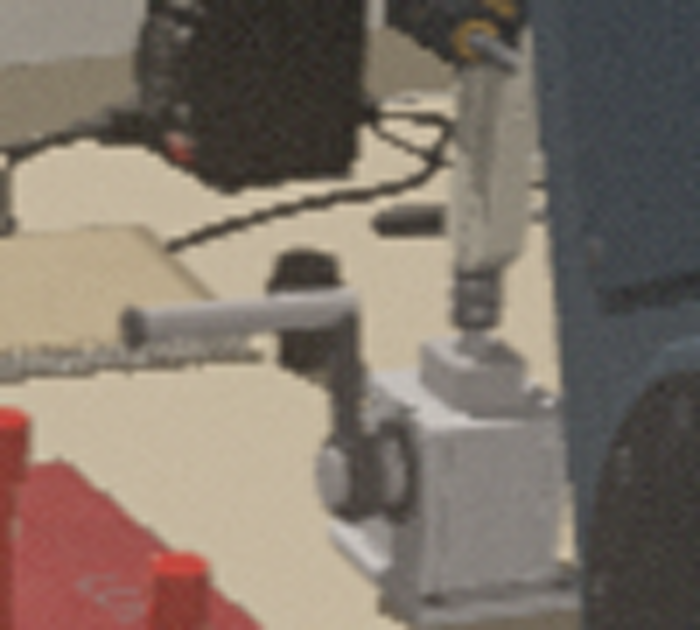

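The head is about 11 mm above the bush, as expected, and the force is low. Continuing.

```bash
python3 -m pendant '0 -0.2 0.6 0 0; 0 -0.3 1.2 0 0; 0 -0.3 1.8 0 0;0 -0.3 2.4 0 0'
```

```text
t: 31.35
tcp_pos: [0.5463, -0.0433, 0.1488]
ee_rot: [2.32, 2.118, -0.0]
ft_force: [-3.3, -1.5, 7.8]
grip_width: 0.0002
```

```bash
python3 -m pendant '0 0 0.6 0 0; 0 0 1.2 0 0; 0 0 1.8 0 0'
```

```text
t: 31.65
tcp_pos: [0.5463, -0.0434, 0.1471]
ee_rot: [2.32, 2.118, -0.0]
ft_force: [-3.2, -0.2, 7.9]
grip_width: 0.0003
```

```bash
python3 -m pendant '0 0 0.6 0 0; 0 0 1.2 0 0; 0 0 1.8 0 0'
```

```text
t: 31.95
tcp_pos: [0.5462, -0.0434, 0.1453]
ee_rot: [2.32, 2.118, -0.001]
ft_force: [-4.1, -0.4, 7.2]
grip_width: 0.0005
```

```bash
python3 -m pendant '0 0 0.6 0 0; 0 0 1.2 0 0; 0 0 1.8 0 0; 0 0 2.4 0 0;  0 0 3 0 0'
```

```text
t: 32.45
tcp_pos: [0.5461, -0.0434, 0.1422]
ee_rot: [-2.32, -2.118, 0.001]
ft_force: [-4.6, -0.9, 6.0]
grip_width: 0.0005
```

```bash
python3 -m pendant '0 0 0.5 0 0; 0 0 1 0 0; 0 0 1.5 0 0'
```

```text
t: 32.75
tcp_pos: [0.546, -0.0434, 0.1407]
ee_rot: [-2.32, -2.118, 0.001]
ft_force: [-6.1, -1.3, 12.1]
grip_width: 0.0007
```

```bash
python3 -m pendant '0 0 0.5 0 0; 0 0 1 0 0'
```

```text
t: 32.95
tcp_pos: [0.5461, -0.0434, 0.1405]
ee_rot: [-2.32, -2.118, 0.001]
ft_force: [-9.6, -0.8, 23.3]
grip_width: 0.0004
```

The TCP has stopped at 0.1405 m and the force rises to 23 N, so the head is seated on the bush. I'll lift off and check.

```bash
python3 -m pendant '0 0 -3 0 0; 0 0 -20 0 0; 0 0 -50 0 0; 0 0 -90 0 0; 40 0 -100 0 0; 85 0 -100 0 0; 130 0 -100 0 0; 130 0 -100 0 0; 130 0 -100 0 0'; python3 chk.py 15
python3 - <<'E'
from h import *
im,D=optics.camera("top"); cv2.imwrite("pics/t15.png",cv2.resize(im[130:290,280:520],None,fx=3,fy=3,interpolation=cv2.INTER_CUBIC))
for z in(.118,.094): print(proj("side",[.547,-.043,z]))
E
```

```text
t: 33.85
tcp_pos: [0.558, 0.0869, 0.239]
ee_rot: [-2.318, -2.12, 0.001]
ft_force: [-0.7, -0.6, -0.8]
grip_width: 0.0005
head px dark v184-189, u411-414: 0 of 24
[0.558 0.086 0.239] [0.6 0.3 0.4]
[408.17471113 190.58458109]
[407.41973143 199.02617012]
```

View pics/c15.png

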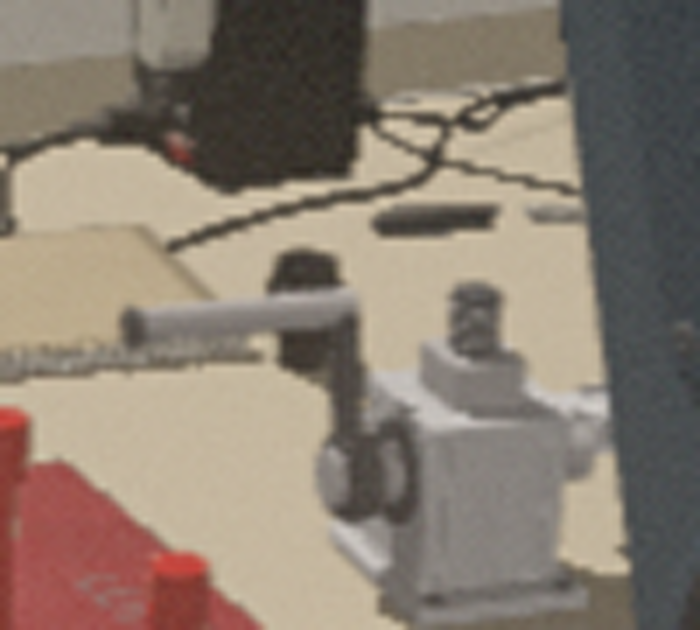

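View pics/t15.png

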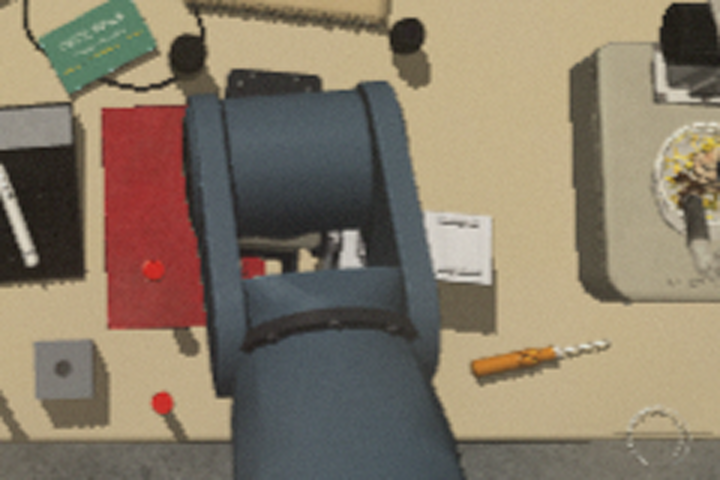

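```bash
python3 -m pendant '40 0 0 0 0; 85 0 0 0 0; 130 0 0 0 0; 160 0 0 0 0; 170 0 0 0 0; 170 0 0 0 0'
python3 - <<'E'
from h import *
im,D=optics.camera("top"); cv2.imwrite("pics/t16.png",cv2.resize(im[180:290,220:460],None,fx=3.3,fy=3.3,interpolation=cv2.INTER_CUBIC))
P=cloud("top",D); Z=(P[...,2]*1000).round().astype(int); print(Z[200:220,396:416])
m=np.zeros((400,640),bool); m[195:225,395:415]=1; m&=P[...,2]>.105
v,u=np.nonzero(m); print(len(u),u.mean(),v.mean(),onz("top",u.mean(),v.mean(),.118), np.median(P[m][:,2]))
s,Ds=optics.camera("side"); cv2.imwrite("pics/s16.png",s)
print(robot.get_obs()["ft_force"])
E
```

```text
t: 34.55
tcp_pos: [0.5737, 0.2552, 0.2389]
ee_rot: [-2.32, -2.119, 0.001]
ft_force: [0.4, -0.1, 0.2]
grip_width: 0.0005
[[  72   77   70   75   73   73    6    6    3    7    5    5   10    6
     9    8    7   -1   -6    0]
 [  71   71   80   72   75   74   76   77   74   75   71   69   72   71
    74   74   72   -1   -2   -4]
 [  73   73   70   73   73   77   76   71   70   72   74   74   75   72
    76   73   74   76   73   74]
 [  71   76   73   74   72   73   71   77   76   71   69   72   77   70
    72   74   71   71   70   72]
 [  74   73   75   73   76   70   72   73   74   74   75   76   75   73
    77   72   72   73   76   73]
 [  74   72 1263   73   87   94   94   94   90   93   94   91   89   96
    96   89   73   69   77   75]
 [  75   77   76   74   86   90   92   93   93  115  117  116  113  116
    92   92   73   77   77   76]
 [  71   73   77   73   88   95   88   96  116  116  116  113  117  116
   119   95   72   78   77   71]
 [  76   73   76   73   88   94   91  111  113  117  116  117  114  115
   115   92   76   72   75   76]
 [  78   75   75   73   83   92   9
[... 555 characters left out ...]
0   93
    91   70   70   74   68   53]
 [  75   76   75   79   83   82   86   84   88   91   97   95   90   94
    93   79   68   75   75   51]
 [  72   77   71   73   74   75   73   76   71   74   75   73   72   69
    72   74   76   71   75   50]
 [  72   73   72   73   75   75   72   75   72   73   74   75   75   76
    76   73   76   74   73   -5]
 [  75   75   74   69 1263   73   71   77   77   74   75   77   76   71
    74   75   73   77   74   -1]
 [  74   69   73   75   73   78   74   73   71   80   71   74   74   72
    74   75   73   76   72   -6]]
49 406.14285714285717 209.0408163265306 [ 0.54510813 -0.04066719  0.118     ] 0.1158436401102874
[-0.27380789  0.035259   -0.68447517]
```

View pics/t16.png

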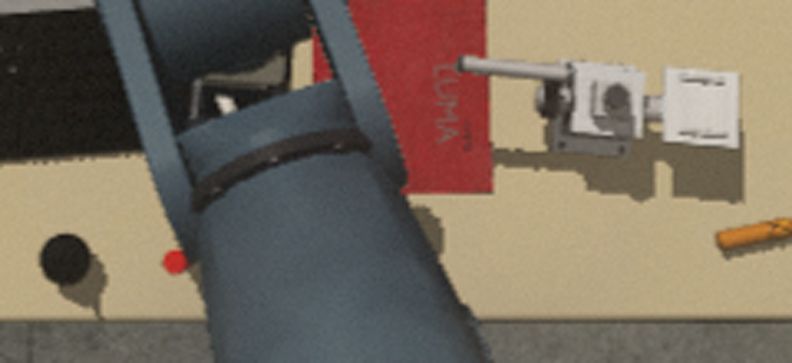

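The depth shows the head top 23.6 mm above the bush top, and the head itself is 24 mm high, so it is seated. The arm touches nothing, so I'm handing the job in.

```bash
python3 -c "
from rig import robot
print(robot.sign_off())"
```

```text
the job is handed in; nothing more can be done
None
```

The table is locked: the steel pin is through the shaft with its head home on the bush. I let go and handed the job in at about 35 s; no verdict was reported.

- **What I did:** I took the pin from its holder and stood it in the bush. I then turned the handle from about −0.7 rad until the pin caught, a little past upright. After one correction to the handle I pressed the pin home.
- **Last checks:**
  - The depth image shows the head top 23.6 mm above the bush top, against a head height of 24 mm.
  - While I was pressing, the tool stopped hard at the matching height, with the force rising to 23 N.
  - The arm stands clear, reading under 1 N.
  - By eye, the blower, canister and eyepiece are where they were; I did not measure their positions at the end.
- **What went wrong on the way:**
  - My first level push on the bar jammed by friction, at about 37 N each in x and z. The pin had not caught yet, so I backed off and followed the bar's arc instead.
  - The first press on the pin climbed to 36 N because the hole was slightly out of line. That is well over the 5–15 N advised but under the 80 N limit. I unloaded it and turned the handle about 0.07 rad further at about 2 N. The pin then went down at roughly 5–15 N.
- **What disagreed:** the top camera puts the head centre about 3 mm from where I measured the bush hole before the pin went in. The seated height and the snug fit in the bush suggest the image measurement is off rather than the pin. I did not measure the pin's tilt separately.

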